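Seat the long lens barrel in the V-block and hold it pressed

ROBOT

A 6-joint arm with a two-finger parallel gripper is mounted at the origin on the work surface. World frame = base frame: x ahead of the robot, y to its left, z up, the work surface at z = 0. Lengths are in m, angles in rad, forces in N, time in s.
With the tool pointing down it reaches from about 0.35 to 0.775 m from the base axis. Payload 5.5 kg.
Tool frame: the origin (TCP) lies on the centre line of the jaws, within the pads' length; the fingertips stand 17 mm ahead of it and the grasp point (between the pads) lies 2 mm behind it; z points along the fingers, y is the direction in which the jaws open and shut (so a half turn about z gives the same grasp; the last joint's range is limited). The gripper opens to 85 mm and grips with 20 to 120 N. Pads are 22 mm wide; open, the fingers measure 114 mm over their backs; the gripper's body (76 mm by 85 mm) begins 54 mm behind the grasp point. The pads swing forward as they close: fully open they stand 13 mm farther back than shut.
Start: joints at [-1.32, 0.313, 0.046, 1.304, 0, 1.431], TCP at [0.219, -0.532, 0.248] pointing down, gripper open.
Joint ranges: [-2.76, 2.76], [-0.86, 1.69], [-1.03, 1.26], [-2.2, 2.34], [-1.47, 1.5], [-3.14, 3.14]. Speed limits (rad/s): [2.57, 2.57, 3.14, 3.14, 3.14, 3.14].

INTERFACE

Orientations are given as a unit quaternion [w, x, y, z].
In Python, from workcell import env gives the robot as it stands.
- The arm moves only by the tool servo_tool, never from a script. Its argument "increments" is a list of rows, each an object of numbers: "claw": the closure, from 0 (fully open) to 1 (shut); "x", "y", "z": the shift along the world's x, y, z in units of 25 mm (1.0 is 25 mm); "ax", "ay", "az": the turn, a rotation vector about the world's x, y, z in units of 8 degrees (1.0 is 8 degrees). A call has 1 to 5 rows; each row shifts and turns the commanded pose from where the row before left it; what a row does not reach is not made up. A row lasts 1/10 s, in which the tool goes at most 50 mm and 8.59 degrees, less where a joint would pass 70% of its speed; a pose out of reach is approached as far as the arm can. A call is refused whole if a number of a shift passes 1 or a number of a turn 1, either way. A call with a gripper value outside its range is refused whole. The fingers move at their own pace and stop on an object; "newtons" is the grip in N (left out, the last holds). Time passes only in rows, so rows that do not move let the fingers close. It gives the time, the measured TCP pose, the force and the opening at its end, in the units of the state.
- env.get_state(): the state, without advancing time (a new reading comes with each control period).
- env.read_camera(name): name is "side" or "top"; returns the picture (384x512x3 uint8, red, green, blue); there is no depth.
- env.calibration(name): a dict with "K" (3x3 intrinsics, pixels), "distortion" ([k1, k2, p1, p2, k3] as OpenCV has them; the pictures are not rectified), "world_to_cam" (4x4, takes a point from world to camera coordinates). Camera axes: x right, y down, z forward; pixel columns grow to the right and rows downward; lengths in m; the calibration is good to about 2 mm. A picture is of the moment at which its call begins. calibration takes no time and is no camera call.
- env.hand_in(): hands the job in, once; it reports no verdict.
The state is a dict: "clock": time; "joint_pos": joint angles; "qvel": joint speeds; "tau": joint torques, N m; "tcp_pos": TCP position; "orientation": TCP orientation; "wrist_force": force on the tool from outside, world axes, zero at the start; "ft_torque": the same for the moment, N m; "finger_gap": finger opening in m.
Only numpy, scipy, OpenCV 4.12 (cv2) and the standard library are available. Lean on these libraries where they do the work, as an engineer would, in place of code of your own. Each camera call takes 0.05 s, during which the arm holds its last target.

TASK

Take the longer of the two lens barrels out of its cradle and lay it in the groove of the V-block, centred along the block and with its narrow nose towards the upright aperture plate. Then press it down with about 15 N so that it bears evenly on both faces of the groove, and finish while still holding it pressed there. Do it gently, and leave the other barrel and everything else where it is.

Things in the scene. Friction and masses are not known exactly. Their poses are not given: they have to be found in the camera images.
- long_barrel: the longer lens barrel, black, lying in one of the two grey cradles: a smooth cylinder of diameter 50 mm and length 85 mm with a narrower bright nose (diameter 36 mm, 15 mm long) on one end, 100 mm overall, 0.15 to 0.31 kg. Origin on its axis; the x axis runs along the barrel's axis towards the nose. The 50 mm part spans x = -45 to +40 mm, the nose +40 to +55 mm. It may be rolled any way about x.
- long_nose (a point): centre of the nose's end face of the longer barrel, 55 mm from its origin along its x axis
- v_fixture: the V-block fixture, screwed down: an aluminium base plate 140 x 70 x 10 mm (x = -48 to +92 mm) carrying a steel 90-degree V-block 60 mm long (x = -30 to +30 mm), 61 mm wide, and the aperture plate. Origin at the centre of the V-block, at table height; x runs along the groove towards the aperture plate, z up.
- aperture (a point): centre of the hole in the upright aluminium aperture plate (6 mm thick, 60 mm wide, top 105 mm above the table), on the seated barrel's axis, 80 mm from v_seat along the fixture's x
- v_seat (a point): point on the axis that the barrel has when seated, over the middle of the V-block, 75 mm above the table; axes as the fixture's. The block's two flat shoulders beside the groove are 15 mm below this point (60 mm above the table): fingers gripping the barrel at its sides must stay above them
- v_left: the V-block's groove face on the fixture's +y side, rigid steel sloping 45 degrees down to the middle, touching a seated barrel 17.7 mm beside and below its axis (origin as the fixture's)
- v_right: the same on the -y side (origin as the fixture's)
- cradle_a: grey cradle that carries the longer barrel, fixed: base 60 x 56 x 8 mm with two pairs of sloping pads; no part is higher than 24 mm over the table. Origin at the centre of its underside. The barrel's axis lies along the cradle's x axis, 39 mm above the table
- cradle_b: the same kind of cradle, carrying the shorter barrel
- short_barrel: the shorter lens barrel, black, to be left alone: diameter 50 mm, 66 mm long overall with its nose. Origin on its axis, x along it
- flange_ring: loose steel ring, diameter 40 mm, 12 mm high, lying flat between the two cradles; origin at the centre of its underside; leave alone
- shaft_collar: loose small steel ring, diameter 26 mm, 11 mm high, lying flat between the V-block and a cradle; origin at the centre of its underside; leave alone
- sample_dish: loose shallow glass dish, diameter 80 mm, 14 mm high; origin at the centre of its underside; leave alone
- optic_post: loose upright steel post, diameter 13 mm, 85 mm high on a 38 mm foot; origin at the centre of its underside; leave alone
- small_jar: loose amber jar, diameter 42 mm, 55 mm high; origin at the centre of its underside; leave alone
- driver: loose screwdriver 160 mm long lying on the side nearest the robot; leave alone

How it is judged:
By the outcome, as a careful person would: the job done as asked, in the order asked, and still so for the second after the job is handed in, while the arm keeps its last pose, push and grip.
It also fails if it takes over 54 s, if anything falls off the work surface, if the arm or the gripper's body presses on something with over 40 N, if the wrist force passes 120 N, or if a joint passes its speed limit or range.

## Working session

There is one attempt and no reset: what is moved stays moved. The work goes in short steps, Python scripts to look and compute and a tool call to move; the robot and the scene stay as the last step left them, time stands still between calls to the robot, and variables do not carry over. Pictures are saved under pics/ and viewed, and the job is handed in when it is done.

Besides the shell and the picture viewer there is one more tool, called after "Call:" in YAML: its name, and indented under it one key for each argument. servo_tool: Moves the arm, as the interface text tells. Its arguments: {"type":"object","properties":{"increments":{"type":"array"},"newtons":{"type":"number"}},"required":["increments"]}

```bash
mkdir -p pics; ls
python3 - <<'E'
from workcell import env
import cv2
for n in ("top","side"):
    im=env.read_camera(n); cv2.imwrite(f"pics/{n}0.png",cv2.resize(im[:,:,::-1],(800,600),interpolation=cv2.INTER_CUBIC)); cv2.imwrite(f"pics/{n}0_raw.png",im[:,:,::-1])
    c=env.calibration(n); print(n,c)
print(env.get_state())
E
```

```text
pics
top {'K': array([[357.08709527,   0.        , 252.56310011],
       [  0.        , 357.08709527, 191.21778336],
       [  0.        ,   0.        ,   1.        ]]), 'distortion': array([-0.00332315,  0.        ,  0.        ,  0.        ,  0.        ]), 'world_to_cam': array([[ 0.01612248, -0.99917902, -0.03716651,  0.03176191],
       [-0.98801008, -0.01021201, -0.1540513 ,  0.54526111],
       [ 0.15354528,  0.03920457, -0.98736358,  0.92674947],
       [ 0.        ,  0.        ,  0.        ,  1.        ]])}
side {'K': array([[352.04039813,   0.        , 254.17964097],
       [  0.        , 352.04039813, 190.0314481 ],
       [  0.        ,   0.        ,   1.        ]]), 'distortion': array([-0.06566519,  0.        ,  0.        ,  0.        ,  0.        ]), 'world_to_cam': array([[-0.95648417, -0.29110919,  0.01983583,  0.52864784],
       [-0.15659522,  0.45477848, -0.87672942,  0.1364491 ],
       [ 0.24620309, -0.84168401, -0.48057473,  0.77801609],
       [ 0.        ,  0.        ,  0.        ,  1.        ]])}
{'clock': 0.1, 'joint_pos': array([-1.31960082e+00,  3.13952083e-01,  4.50918077e-02,  1.30359405e+00,
        1.16018798e-05,  1.43121971e+00]), 'qvel': array([-0.00051468, -0.00204036,  0.00216095,  0.00109277, -0.0018078 ,
       -0.00050477]), 'tau': array([ 2.57321371e-03, -4.81725097e+01,  2.99244064e+01,  1.28087652e-02,
       -1.20977970e-04, -1.85231090e-05]), 'tcp_pos': array([ 0.21891894, -0.53123578,  0.24748246]), 'orientation': array([-8.28034122e-04,  9.80972454e-01,  1.94145195e-01, -4.04501812e-05]), 'wrist_force': array([-0.15681053, -0.02469758,  0.2751562 ]), 'ft_torque': array([ 0.00612144, -0.06036876, -0.01775541]), 'finger_gap': 0.08497767925376472}
```

View pics/top0.png

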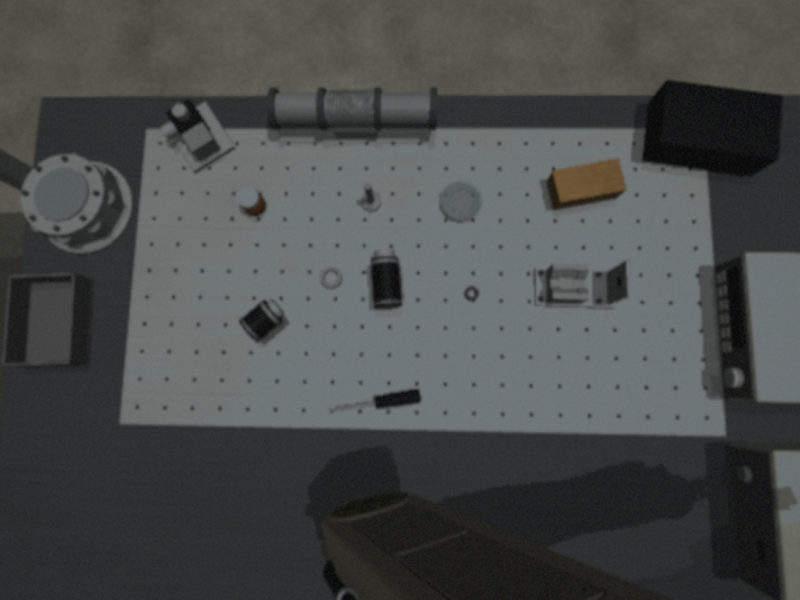

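View pics/side0.png

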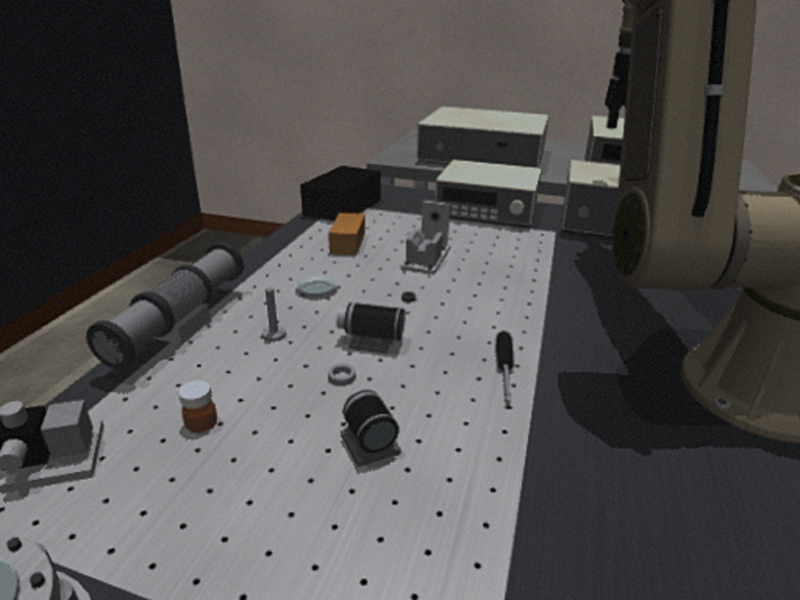

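The top view shows the long barrel at about (386,280), its nose pointing up (+x). The V-block is at (568,285) with the aperture plate to its right (−y). In the side view the barrel is at (372,322), with its nose to the left. I'll enlarge those areas next.

Run:
```python
import cv2,numpy as np
t=cv2.imread("pics/top0_raw.png"); s=cv2.imread("pics/side0_raw.png")
def crop(im,x,y,w,h,k,n):
    c=cv2.resize(im[y:y+h,x:x+w],None,fx=k,fy=k,interpolation=cv2.INTER_CUBIC); c=np.clip(c.astype(float)*1.4,0,255).astype(np.uint8)
    for i in range(0,w,10): cv2.putText(c,str(x+i),(i*k,8),0,.3,(0,0,255)); cv2.line(c,(i*k,10),(i*k,14),(0,0,255))
    for i in range(0,h,10): cv2.putText(c,str(y+i),(0,i*k+4),0,.3,(0,0,255))
    return c
a=crop(t,225,145,50,65,8,0); b=crop(t,335,155,80,50,8,0)
cv2.imwrite("pics/c1.png",a); cv2.imwrite("pics/c2.png",b)
cv2.imwrite("pics/c3.png",crop(s,205,180,70,50,8,0)); cv2.imwrite("pics/c4.png",crop(s,245,120,60,60,8,0))
```

```text
(no output)
```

View pics/c1.png

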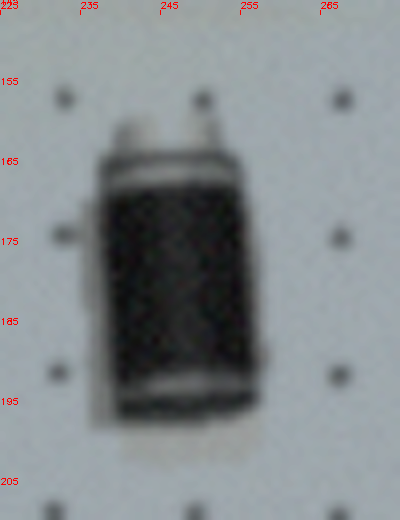

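View pics/c2.png

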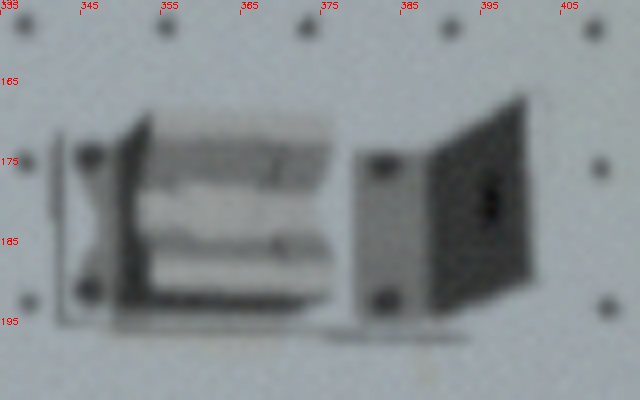

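View pics/c3.png

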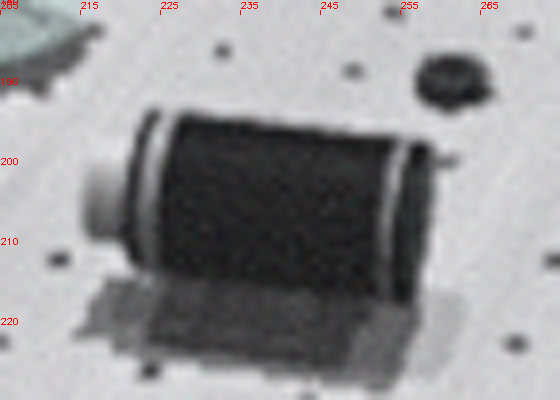

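View pics/c4.png

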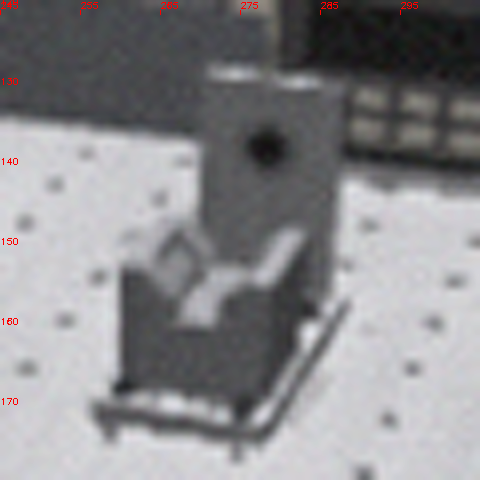

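```bash
cat > h.py <<'E'
import numpy as np,cv2,json
from workcell import env
C={n:env.calibration(n) for n in("top","side")}
def ray(n,p):
    c=C[n];u=cv2.undistortPoints(np.array([[p]],float),c["K"],c["distortion"])[0,0]
    R=c["world_to_cam"][:3,:3];t=c["world_to_cam"][:3,3]
    d=R.T@np.array([u[0],u[1],1]);return -R.T@t,d/np.linalg.norm(d)
def onz(n,p,z):
    o,d=ray(n,p);return o+d*(z-o[2])/d[2]
def tri(a,b):
    o,d=ray("top",a);q,e=ray("side",b)
    s=np.linalg.lstsq(np.c_[d,-e],q-o,rcond=None)[0]
    A=o+d*s[0];B=q+e*s[1];return (A+B)/2,np.linalg.norm(A-B)
def proj(n,P):
    c=C[n];W=c["world_to_cam"];return cv2.projectPoints(np.array([P],float),cv2.Rodrigues(W[:3,:3])[0],W[:3,3],c["K"],c["distortion"])[0][0,0]
E
python3 - <<'E'
from h import *
np.set_printoptions(precision=4,suppress=True)
print("cams",ray("top",(250,190))[0],ray("side",(250,190))[0])
g=cv2.cvtColor(cv2.imread("pics/top0_raw.png"),6).astype(float)
# barrel left/right edges rows 168..190 : half level crossing
L=[];R=[]
for r in range(168,191,2):
    row=(g[r]+g[r+1])/2; 
    th=75
    print(r,row[232:262].astype(int)) if r in(170,184) else 0
# hole in both
print("aperture tri",tri((395.5,180.3),(277.2,138.3)))
print("screws z10",[onz("top",p,.010) for p in((346,174.5),(346,191.3),(382.3,175.5),(382.7,192.3))])
print("shoulder corners z60",[onz("top",p,.060) for p in((353.3,168.8),(376,168.3),(353.5,191.7))])
print("barrel corners z39",[onz("top",p,.039) for p in((237.3,165),(254.8,165),(239.3,197),(257.3,195.5))])
E
```

```text
cams [0.3959 0.001  1.0002] [0.3355 0.7467 0.483 ]
170 [117 116 111  95  80  55  31  17  12  17  20  19  21  27  27  28  22  21
  20  16  18  14  29  59  93 111 118 119 117 117]
184 [118 118 118 111  92  78  50  25  16  17  15  16  19  19  25  29  25  27
  22  15  15  14  17  21  50  87 110 117 118 118]
aperture tri (array([ 0.5741, -0.3332,  0.0752]), np.float64(0.0036269138470617244))
screws z10 [array([ 0.6   , -0.2209,  0.01  ]), array([ 0.5524, -0.2198,  0.01  ]), array([ 0.598 , -0.3213,  0.01  ]), array([ 0.5506, -0.3205,  0.01  ])]
shoulder corners z60 [array([ 0.6054, -0.2294,  0.06  ]), array([ 0.6072, -0.2892,  0.06  ]), array([ 0.5436, -0.2282,  0.06  ])]
barrel corners z39 [array([0.6182, 0.0825, 0.039 ]), array([0.6186, 0.0341, 0.039 ]), array([0.5291, 0.075 , 0.039 ]), array([0.5337, 0.0261, 0.039 ])]
```

Run:
```python
from h import *
np.set_printoptions(precision=4,suppress=True)
gt=cv2.cvtColor(cv2.imread("pics/top0_raw.png"),6).astype(float)
gs=cv2.cvtColor(cv2.imread("pics/side0_raw.png"),6).astype(float)
def cross(v,i0,i1,th):  # sub-pixel crossing between i0..i1 (step sign)
    s=1 if i1>i0 else -1
    for i in range(i0,i1,s):
        if v[i]<th<=v[i+s]: return i+s*(th-v[i])/(v[i+s]-v[i])
L=[];R=[]
for r in range(170,191):
    L.append((cross(gt[r],245,225,52),r)); R.append((cross(gt[r],245,270,65),r))
T=[];B=[]
for c in range(228,252):
    T.append((c,cross(gs[:,c],205,185,85)))
    B.append((c,cross(gs[:,c],205,230,45)))
print(np.array(T[::6]),np.array(B[::6])); print(gs[190:228,240].astype(int))
def pl(n,pts):
    pts=np.array([p for p in pts if None not in p],float)
    D=np.array([ray(n,p)[1] for p in pts]);_,s,v=np.linalg.svd(D);print(n,"resid",s);return v[2]
def ln(pts):
    l=cv2.fitLine(np.array(pts,np.float32),2,0,.01,.01).ravel();return l
print("L",ln(L),"R",ln(R))
nl,nr=pl("top",L),pl("top",R)
if nl@nr<0:nr=-nr
nt=nl+nr
nt/=np.linalg.norm(nt);ot=ray("top",(0,0))[0]
# axis in horizontal plane z=.039
for y in (0.53,0.62):
    pass
def axis_at(n,o,x,z): # solve n.(P-o)=0
    return o[1]-(n[0]*(x-o[0])+n[2]*(z-o[2]))/n[1]
for x in(.53,.575,.62): print("axis top x",x,"y",axis_at(nt,ot,x,.039))
# angular width check
a=np.arccos(nl@nr); print("width est", a*np.linalg.norm(ot-np.array([.575,.053,.039])))
n1,n2=pl("side",T),pl("side",B)
if n1@n2<0:n2=-n2
ns=n1+n2;ns/=np.linalg.norm(ns);os_=ray("side",(0,0))[0]
for x in(.53,.575,.62):
    y=axis_at(nt,ot,x,.039)
    z=os_[2]-(ns[0]*(x-os_[0])+ns[1]*(y-os_[1]))/ns[2]; print("z from side",x,z)
print("hole@75",onz("top",(395.5,180.3),.075),"base left edge",onz("top",(342.3,183),.0),onz("top",(342.3,183),.010))
for r in (165,180,190): print("")
print(gt[172:192:3,338:350].astype(int)); print(gt[172:192:4,345:380].astype(int))
print(gt[156:205,246].astype(int))
print(gs[196:212:3,208:264].astype(int))
```

```text
[[228.     193.5625]
 [234.     194.3857]
 [240.     195.1765]
 [246.     195.9796]] [[228.   215.2 ]
 [234.   216.  ]
 [240.   216.8 ]
 [246.   219.75]]
[145 145 143 147 141  97  29  26  33  36  30  29  32  21  31  28  27  26
  27  26  23  21  26  27  23  25  37  47  49  43  45  42  51  49  44  63
  86 123]
L [  0.0664   0.9978 237.5666 180.    ] R [  0.0834   0.9965 256.0966 180.    ]
top resid [4.5819 0.0777 0.0015]
top resid [4.5819 0.0779 0.0013]
axis top x 0.53 y 0.051075052725921756
axis top x 0.575 y 0.05524454800131345
axis top x 0.62 y 0.05941404327670515
width est 0.05383308793140267
side resid [4.898  0.0969 0.0013]
side resid [4.8979 0.0973 0.0277]
z from side 0.53 0.03460708309656202
z from side 0.575 0.035780833190213135
z from side 0.62 0.03695458328386425
hole@75 [ 0.5723 -0.3335  0.075 ] base left edge [ 0.5775 -0.2122  0.    ] [ 0.5757 -0.2101  0.01  ]



[[114 117 115 105  90 106 105  97  95  97 102  88]
 [ 69  93 105  90  80  98  79  54  47  59  69  57]
 [117 116 111  89  79 106 112  99  84  79  74  61]
 [118 118 113  89  79 107 116 118 108  88  78  67]
 [119 116
[... 1769 characters left out ...]

 [148 147 148 145 147 150 141 107  81  80  87  78  53  38  68  77  52  27
   27  21  32  28  27  28  27  24  27  30  29  28  25  27  28  28  26  29
   28  24  35  28  28  28  22  23  43  83  61  29  34  35  66 118 151 147
  151 151]
 [145 145 147 145 148 146 141 104  62  63  60  59  30  31  52  59  39  27
   25  28  22  25  33  29  23  25  24  28  26  27  25  27  27  27  31  27
   24  27  28  28  25  28  25  27  56  73  31  26  34  34  82 141 152 152
  150 153]
 [146 147 138 121 108 119 152 153 148 152 153 147 104  31  37  54  44  25
   25  20  23  25  25  23  23  23  28  27  22  26  26  25  21  30  22  20
   23  26  27  28  29  25  24  26  45  61  25  30  39  53 106 153 151 149
  151 153]]
```

Run:
```python
from h import *
np.set_printoptions(precision=4,suppress=True)
print("front top rim",onz("top",(246,163.4),.064),"rear bottom",onz("top",(248.5,197.6),.016))
print("nose tip corners z39",onz("top",(246,159.8),.057),onz("top",(239.5,160.5),.039),onz("top",(252,160.0),.039))
# predicted projections for origin s along axis
d=np.array([np.cos(.0925),np.sin(.0925),0])
for ox in(.568,.572,.576,.580):
    O=np.array([ox,.0548+.0927*(ox-.575),.039])
    n=np.array([-d[1],d[0],0]);f=lambda a,b,c:O+d*a+n*b+np.array([0,0,c])
    q=lambda nm,*a:proj(nm,f(*a))
    print(ox,"top: front top rim",q("top",.04,0,.025),"rear bot",q("top",-.045,0,-.022),"nose top",q("top",.055,0,.018),"side: nose +y",q("side",.055,.018,0),"front +y",q("side",.04,.025,0),"front top",q("side",.04,0,.025),"rear +y",q("side",-.045,.025,0),"rear top",q("side",-.045,0,.025))
ft=np.array([-.019,-1,0])
for oy in(-.255,-.259): 
  F=np.array([.5747,oy,0]); x=np.array([-.019,-1,0]);y=np.array([1,-.019,0]);
  g=lambda a,b,c:F+a*x+b*y+np.array([0,0,c])
  for nm in("top","side"):
    print(oy,nm,"ap",proj(nm,g(.077,0,.075)),"blk corners",*[proj(nm,g(a,b,.06)) for a in(-.03,.03) for b in(-.0305,.0305)],"base",*[proj(nm,g(a,b,.01)) for a in(-.048,) for b in(-.035,.035)])
```

```text
front top rim [0.617 0.057 0.064] rear bottom [0.5309 0.0511 0.016 ]
nose tip corners z39 [0.6287 0.0576 0.057 ] [0.631  0.0767 0.039 ] [0.6327 0.0421 0.039 ]
0.568 top: front top rim [245.6328 166.7473] rear bot [248.8247 200.291 ] nose top [245.3734 161.9327] side: nose +y [218.0137 206.6724] front +y [223.21   208.9329] front top [225.8448 194.7866] rear +y [258.194  213.4001] rear top [260.4849 198.9567]
0.572 top: front top rim [245.5235 165.2917] rear bot [248.717  198.8626] nose top [245.2653 160.4941] side: nose +y [216.4128 206.4683] front +y [221.5878 208.725 ] front top [224.2381 194.5929] rear +y [256.5129 213.1861] rear top [258.8208 198.7565]
0.576 top: front top rim [245.4144 163.8379] rear bot [248.6094 197.436 ] nose top [245.1574 159.0573] side: nose +y [214.8146 206.2645] front +y [219.9684 208.5173] front top [222.6341 194.3995] rear +y [254.8345 212.9723] rear top [257.1593 198.5567]
0.58 top: front top rim [245.3054 162.3861] rear bot [248.502  196.0111] nose top [245.0496 157.6225] side: nose +y [213.2194 206.0611] front +y [218.3519 208.31  ] front top [221.0329 194.2064] rear +y [253.1589 212.7588] rear top [255.5004 198.3571]
-0.255 top ap [394.885  179.9587] blk corners [352.026  191.2449] [351.8539 168.6413] [375.0425 191.9055] [374.6439 169.2381] base [341.2129 195.4285] [341.1413 170.7587]
-0.255 side ap [277.9079 138.6224] blk corners [278.4884 156.0721] [259.3833 153.3063] [283.2037 149.1139] [264.8845 146.5641] base [277.5823 173.4755] [255.8648 170.0419]
-0.259 top ap [396.4453 179.9726] blk corners [353.5561 191.2604] [353.369 168.653] [376.5799 191.9211] [376.1661 169.2501] base [342.6652 195.4439] [342.5782 170.7702]
-0.259 side ap [278.1897 138.224 ] blk corners [278.7925 155.5844] [259.7424 152.834 ] [283.4797 148.6693] [265.2113 146.1331] base [277.8874 172.9363] [256.2316 169.5221]
```

Run:
```python
from h import *
np.set_printoptions(precision=4,suppress=True)
g=cv2.cvtColor(cv2.imread("pics/top0_raw.png"),6).astype(float)
g=cv2.GaussianBlur(g,(3,1),0)
print(g[165:197,357:374:4].astype(int).T)
def edge(lo,hi,sgn,z,c0=355,c1=374):
    P=[]
    for c in range(c0,c1):
        d=np.clip(np.diff(g[lo:hi,c])*sgn,0,None); P.append((c,lo+.5+(d*np.arange(len(d))).sum()/d.sum()))
    l=cv2.fitLine(np.array(P,np.float32),2,0,.01,.01).ravel()
    a=l[2:]-12*l[:2]/l[0];b=l[2:]+12*l[:2]/l[0]
    A,B=onz("top",a,z),onz("top",b,z);v=B-A
    print(lo,"px",l, "x at mid",(A+B)[:2]/2,"dir deg",np.degrees(np.arctan2(v[0],-v[1])))
edge(170,176,-1,.06);edge(175,181,1,.045);edge(182,187,-1,.04);edge(184,190,1,.06);edge(190,194,-1,.06)
edge(188,197,-1,.01,355,372)
```

```text
[[117 116 117 112 109 106 101  90  80  78  77  78  82  91 100 106 107 106
   95  83  78  84  96 107 108  96  68  45  53  81  93  94]
 [117 116 116 114 109 106 100  87  77  77  75  75  83  99 107 108 109 108
  106  99  85  83  93 106 107  96  72  48  53  80  93  91]
 [118 117 118 114 109 106 100  87  78  76  77  76  81  94 104 106 107 106
  105  96  84  80  91 104 108 100  80  50  50  78  93  92]
 [117 116 116 113 108 106 104  91  74  70  68  68  68  78  96 105 106 107
  102  86  71  71  85 101 107 100  80  52  52  77  93  93]
 [116 118 116 115 109 106 105  97  82  77  78  78  77  84  98 107 107 107
  101  89  81  79  88 101 105 105  91  73  86 104 104 101]]
170 px [  0.9995   0.0303 364.     171.9037] x at mid [ 0.5972 -0.2573] dir deg -1.3136708201251177
175 px [  0.9992   0.0399 364.     178.0459] x at mid [ 0.5835 -0.2609] dir deg -1.8387170018223518
182 px [  0.9997   0.0228 364.     183.8562] x at mid [ 0.5685 -0.2618] dir deg -0.7923676579271799
184 px [  0.9992   0.0391 364.     187.1378] x at mid [ 0.5561 -0.256 ] dir deg -1.7316230549149179
190 px [  0.9999   0.0121 364.     191.0464] x at mid [ 0.5456 -0.2557] dir deg -0.11799005470090214
188 px [  0.9998   0.0179 363.     190.8766] x at mid [ 0.554  -0.2666] dir deg -0.4607641244838604
```

The two views agree. The barrel origin is about (0.576, 0.055, 0.039), with the nose at yaw +5.3°. The V seat is about (0.576, −0.259, 0.075), with its groove at yaw −91.2°. I'll move above the barrel, turning by +163° so that joint 6 stays in range.

Call:
servo_tool:
  increments:
    - {"x": 0.57,"y": 0.94,"az": 0.8,"claw": 0}
    - {"x": 0.57,"y": 0.94,"az": 0.8,"claw": 0}
    - {"x": 0.57,"y": 0.94,"az": 0.8,"claw": 0}
    - {"x": 0.57,"y": 0.94,"az": 0.8,"claw": 0}
    - {"x": 0.57,"y": 0.94,"az": 0.8,"claw": 0}

```text
schema error: expected keys claw, x, y, z, ax, ay, az
```

Call:
servo_tool:
  increments:
    - {"x": 0.57,"y": 0.94,"z": 0,"ax": 0,"ay": 0,"az": 0.8,"claw": 0}
    - {"x": 0.57,"y": 0.94,"z": 0,"ax": 0,"ay": 0,"az": 0.8,"claw": 0}
    - {"x": 0.57,"y": 0.94,"z": 0,"ax": 0,"ay": 0,"az": 0.8,"claw": 0}
    - {"x": 0.57,"y": 0.94,"z": 0,"ax": 0,"ay": 0,"az": 0.8,"claw": 0}
    - {"x": 0.57,"y": 0.94,"z": 0,"ax": 0,"ay": 0,"az": 0.8,"claw": 0}

```text
clock: 0.6
tcp_pos: [0.2906, -0.413, 0.2478]
orientation: [-0.0, 0.888, 0.459, 0.0]
wrist_force: [0.1, 0.0, 0.9]
finger_gap: 0.0852
```

Call:
servo_tool:
  increments:
    - {"x": 0.57,"y": 0.94,"z": 0,"ax": 0,"ay": 0,"az": 0.8,"claw": 0}
    - {"x": 0.57,"y": 0.94,"z": 0,"ax": 0,"ay": 0,"az": 0.8,"claw": 0}
    - {"x": 0.57,"y": 0.94,"z": 0,"ax": 0,"ay": 0,"az": 0.8,"claw": 0}
    - {"x": 0.57,"y": 0.94,"z": 0,"ax": 0,"ay": 0,"az": 0.8,"claw": 0}
    - {"x": 0.57,"y": 0.94,"z": 0,"ax": 0,"ay": 0,"az": 0.8,"claw": 0}

```text
clock: 1.1
tcp_pos: [0.3618, -0.2954, 0.248]
orientation: [-0.0, 0.727, 0.686, 0.0]
wrist_force: [-0.3, 0.1, -0.2]
finger_gap: 0.0852
```

Call:
servo_tool:
  increments:
    - {"x": 0.57,"y": 0.94,"z": 0,"ax": 0,"ay": 0,"az": 0.8,"claw": 0}
    - {"x": 0.57,"y": 0.94,"z": 0,"ax": 0,"ay": 0,"az": 0.8,"claw": 0}
    - {"x": 0.57,"y": 0.94,"z": 0,"ax": 0,"ay": 0,"az": 0.8,"claw": 0}
    - {"x": 0.57,"y": 0.94,"z": 0,"ax": 0,"ay": 0,"az": 0.8,"claw": 0}
    - {"x": 0.57,"y": 0.94,"z": 0,"ax": 0,"ay": 0,"az": 0.8,"claw": 0}

```text
clock: 1.6
tcp_pos: [0.433, -0.178, 0.248]
orientation: [-0.0, 0.51, 0.86, 0.0]
wrist_force: [0.6, -1.1, -0.5]
finger_gap: 0.0852
```

Call:
servo_tool:
  increments:
    - {"x": 0.57,"y": 0.94,"z": 0,"ax": 0,"ay": 0,"az": 0.8,"claw": 0}
    - {"x": 0.57,"y": 0.94,"z": 0,"ax": 0,"ay": 0,"az": 0.8,"claw": 0}
    - {"x": 0.57,"y": 0.94,"z": 0,"ax": 0,"ay": 0,"az": 0.8,"claw": 0}
    - {"x": 0.57,"y": 0.94,"z": 0,"ax": 0,"ay": 0,"az": 0.8,"claw": 0}
    - {"x": 0.57,"y": 0.94,"z": 0,"ax": 0,"ay": 0,"az": 0.8,"claw": 0}

```text
clock: 2.1
tcp_pos: [0.5042, -0.0605, 0.2479]
orientation: [-0.0, 0.253, 0.967, 0.0]
wrist_force: [0.3, -0.2, -0.5]
finger_gap: 0.0852
```

Call:
servo_tool:
  increments:
    - {"x": 0.57,"y": 0.94,"z": 0,"ax": 0,"ay": 0,"az": 0.8,"claw": 0}
    - {"x": 0.57,"y": 0.94,"z": 0,"ax": 0,"ay": 0,"az": 0.8,"claw": 0}
    - {"x": 0.57,"y": 0.94,"z": 0,"ax": 0,"ay": 0,"az": 0.8,"claw": 0}
    - {"x": 0.57,"y": 0.94,"z": 0,"ax": 0,"ay": 0,"az": 0.8,"claw": 0}
    - {"x": 0.57,"y": 0.94,"z": 0,"ax": 0,"ay": 0,"az": 0.8,"claw": 0}

```text
clock: 2.6
tcp_pos: [0.5755, 0.0569, 0.2478]
orientation: [-0.0, -0.023, 1.0, 0.0]
wrist_force: [-0.0, -0.7, 0.1]
finger_gap: 0.0853
```

Call:
servo_tool:
  increments:
    - {"x": 0,"y": -0.04,"z": -1,"ax": 0,"ay": 0,"az": 0.17,"claw": 0}
    - {"x": 0,"y": -0.04,"z": -1,"ax": 0,"ay": 0,"az": 0.17,"claw": 0}
    - {"x": 0,"y": 0,"z": -1,"ax": 0,"ay": 0,"az": 0,"claw": 0}
    - {"x": 0,"y": 0,"z": -1,"ax": 0,"ay": 0,"az": 0,"claw": 0}
    - {"x": 0,"y": 0,"z": -1,"ax": 0,"ay": 0,"az": 0,"claw": 0}

```text
clock: 3.1
tcp_pos: [0.5749, 0.0539, 0.1219]
orientation: [-0.0, -0.045, 0.999, 0.0]
wrist_force: [-0.3, -0.3, 0.2]
finger_gap: 0.0855
```

Call:
servo_tool:
  increments:
    - {"x": 0,"y": 0,"z": -0.8,"ax": 0,"ay": 0,"az": 0,"claw": 0}
    - {"x": 0,"y": 0,"z": 0,"ax": 0,"ay": 0,"az": 0,"claw": 0}

```text
clock: 3.3
tcp_pos: [0.5725, 0.0539, 0.0999]
orientation: [-0.003, -0.045, 0.999, 0.0]
wrist_force: [-0.2, 0.4, -0.4]
finger_gap: 0.0856
```

```bash
cat > pic.py <<'E'
import sys;from h import *
n,x,y,w,h,k,o=sys.argv[1],*map(int,sys.argv[2:7]),sys.argv[7]
im=env.read_camera(n);cv2.imwrite(f"pics/{o}_raw.png",im[:,:,::-1])
c=cv2.resize(im[y:y+h,x:x+w,::-1],None,fx=k,fy=k,interpolation=cv2.INTER_CUBIC);c=np.clip(c.astype(float)*1.4,0,255).astype(np.uint8)
for i in range(0,w,10): cv2.putText(c,str(x+i),(i*k,8),0,.3,(0,0,255))
for i in range(0,h,10): cv2.putText(c,str(y+i),(0,i*k+4),0,.3,(0,0,255))
cv2.imwrite(f"pics/{o}.png",c)
s=env.get_state()
for q in("clock","tcp_pos","orientation","wrist_force","ft_torque","finger_gap"):print(q,np.round(s[q],4))
E
python3 pic.py side 190 120 100 75 8 s1
```

```text
clock 3.35
tcp_pos [0.5737 0.0539 0.1018]
orientation [-2.00e-03 -4.46e-02  9.99e-01  2.00e-04]
wrist_force [0.04   0.3705 0.8676]
ft_torque [-0.0049  0.0053 -0.0385]
finger_gap 0.0853
```

View pics/s1.png

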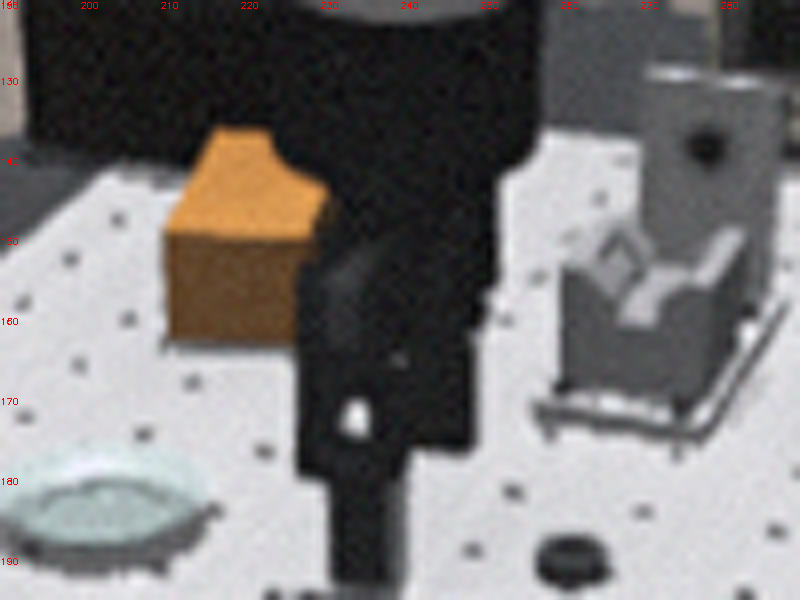

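Run:
```python
from h import *
im=cv2.imread("pics/s1_raw.png");x,y,k=195,160,8
c=np.clip(cv2.resize(im[y:y+70,x:x+90],None,fx=k,fy=k,interpolation=2)*1.5,0,255).astype(np.uint8)
for i in range(0,90,10): cv2.putText(c,str(x+i),(i*k,8),0,.3,(0,0,255))
for i in range(0,70,10): cv2.putText(c,str(y+i),(0,i*k+4),0,.3,(0,0,255))
cv2.imwrite("pics/s1b.png",c)
t=np.array([.5737,.0539,.1018]);ax=np.array([-.996,-.089,0]);ay=np.array([-.089,.996,0]);z=np.array([0,0,-1])
for w in(.004,.017): 
  for u in (-.011,.011): print(w,u,proj("side",t+ay*.0425+ax*u+z*w), proj("side",t-ay*.0425+ax*u+z*w))
```

```text
0.004 -0.011 [230.49828587 191.78688936] [239.5788205  175.49683882]
0.004 0.011 [239.99245261 192.92990335] [248.30918703 176.47010486]
0.017 -0.011 [230.57041184 196.79667118] [239.5784599  180.20297248]
0.017 0.011 [239.99017571 197.95518022] [248.24652527 181.19016361]
```

View pics/s1b.png

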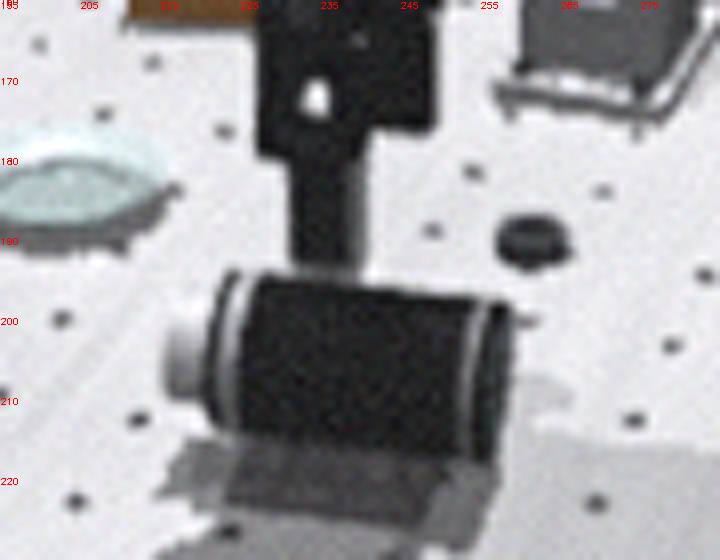

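Call:
servo_tool:
  increments:
    - {"x": 0.03,"y": 0.02,"z": -0.5,"ax": 0,"ay": 0,"az": 0,"claw": 0}
    - {"x": 0.03,"y": 0.02,"z": -0.5,"ax": 0,"ay": 0,"az": 0,"claw": 0}
    - {"x": 0,"y": 0,"z": -0.5,"ax": 0,"ay": 0,"az": 0,"claw": 0}
    - {"x": 0,"y": 0,"z": 0,"ax": 0,"ay": 0,"az": 0,"claw": 0}

```text
clock: 3.75
tcp_pos: [0.5753, 0.0549, 0.0637]
orientation: [-0.002, -0.045, 0.999, 0.0]
wrist_force: [-0.1, 0.9, -0.4]
finger_gap: 0.0856
```

Call:
servo_tool:
  increments:
    - {"x": 0,"y": 0,"z": -0.3,"ax": 0,"ay": 0,"az": 0,"claw": 0}
    - {"x": 0,"y": 0,"z": -0.3,"ax": 0,"ay": 0,"az": 0,"claw": 0}
    - {"x": 0,"y": 0,"z": -0.2,"ax": 0,"ay": 0,"az": 0,"claw": 0}
    - {"x": 0,"y": 0,"z": 0,"ax": 0,"ay": 0,"az": 0,"claw": 0}
    - {"x": 0,"y": 0,"z": 0,"ax": 0,"ay": 0,"az": 0,"claw": 0}

```text
clock: 4.25
tcp_pos: [0.5767, 0.0548, 0.0458]
orientation: [-0.0, -0.045, 0.999, 0.0]
wrist_force: [-0.7, 0.7, -0.5]
finger_gap: 0.0854
```

```bash
python3 pic.py side 195 150 95 75 8 s2
```

```text
clock 4.3
tcp_pos [0.5769 0.0548 0.046 ]
orientation [ 1.00e-04 -4.46e-02  9.99e-01  0.00e+00]
wrist_force [ 0.291  -0.441   0.4343]
ft_torque [-0.0729 -0.034  -0.0261]
finger_gap 0.0854
```

View pics/s2.png

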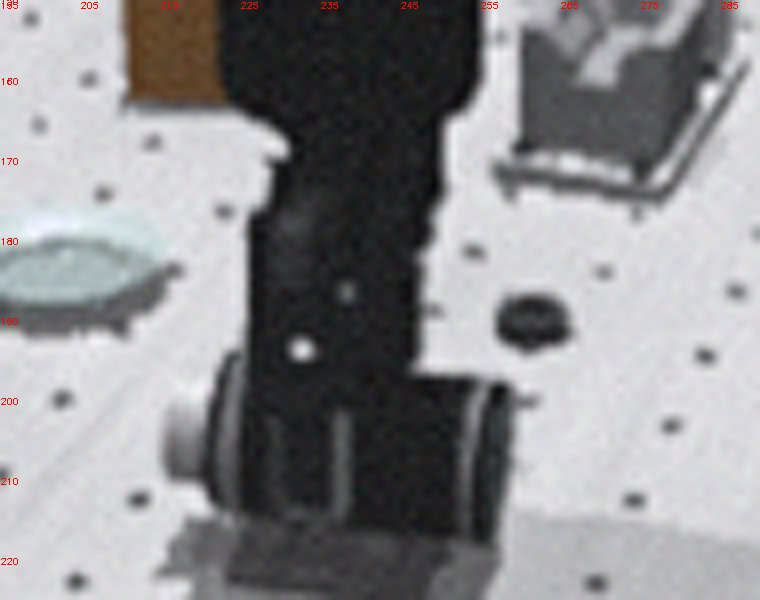

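The fingers straddle the barrel: tips at row 214, columns 227–238, with the cradle untouched. Closing now.

Call:
servo_tool:
  increments:
    - {"x": 0,"y": 0,"z": 0,"ax": 0,"ay": 0,"az": 0,"claw": 0.3}
    - {"x": 0,"y": 0,"z": 0,"ax": 0,"ay": 0,"az": 0,"claw": 0.35}
    - {"x": 0,"y": 0,"z": 0,"ax": 0,"ay": 0,"az": 0,"claw": 0.4}
    - {"x": 0,"y": 0,"z": 0,"ax": 0,"ay": 0,"az": 0,"claw": 0.4}
  newtons: 25

```text
clock: 4.7
tcp_pos: [0.5769, 0.0552, 0.0461]
orientation: [0.0, -0.045, 0.999, 0.0]
wrist_force: [-0.2, 1.8, 1.5]
finger_gap: 0.0513
```

Call:
servo_tool:
  increments:
    - {"x": 0,"y": 0,"z": 0,"ax": 0,"ay": 0,"az": 0,"claw": 0.45}
    - {"x": 0,"y": 0,"z": 0,"ax": 0,"ay": 0,"az": 0,"claw": 0.5}
    - {"x": 0,"y": 0,"z": 0,"ax": 0,"ay": 0,"az": 0,"claw": 0.5}

```text
clock: 5.0
tcp_pos: [0.5769, 0.0559, 0.0464]
orientation: [0.0, -0.045, 0.999, 0.001]
wrist_force: [-0.4, 5.9, 4.8]
finger_gap: 0.0489
```

Call:
servo_tool:
  increments:
    - {"x": 0,"y": 0.04,"z": 0,"ax": 0,"ay": 0,"az": 0,"claw": 0.6}
    - {"x": 0,"y": 0,"z": 0,"ax": 0,"ay": 0,"az": 0,"claw": 0.7}
    - {"x": 0,"y": 0,"z": 0,"ax": 0,"ay": 0,"az": 0,"claw": 0.7}
  newtons: 45

```text
clock: 5.3
tcp_pos: [0.5769, 0.0559, 0.0465]
orientation: [0.0, -0.045, 0.999, 0.0]
wrist_force: [-1.1, 1.4, 6.5]
finger_gap: 0.0484
```

Call:
servo_tool:
  increments:
    - {"x": 0,"y": 0,"z": 0.1,"ax": 0,"ay": 0,"az": 0,"claw": 0.7}
    - {"x": 0,"y": 0,"z": 0.2,"ax": 0,"ay": 0,"az": 0,"claw": 0.7}
    - {"x": 0,"y": 0,"z": 0.2,"ax": 0,"ay": 0,"az": 0,"claw": 0.7}
    - {"x": 0,"y": 0,"z": 0,"ax": 0,"ay": 0,"az": 0,"claw": 0.7}
    - {"x": 0,"y": 0,"z": 0,"ax": 0,"ay": 0,"az": 0,"claw": 0.7}

```text
clock: 5.8
tcp_pos: [0.5769, 0.0557, 0.0584]
orientation: [0.0, -0.045, 0.999, -0.0]
wrist_force: [0.3, 0.0, -2.2]
finger_gap: 0.0485
```

```bash
python3 pic.py side 195 150 95 75 8 s3
```

```text
clock 5.85
tcp_pos [0.5767 0.0557 0.0582]
orientation [-1.00e-04 -4.45e-02  9.99e-01 -0.00e+00]
wrist_force [-0.2025 -0.3787 -2.6892]
ft_torque [-0.0002 -0.0088 -0.026 ]
finger_gap 0.0485
```

View pics/s3.png

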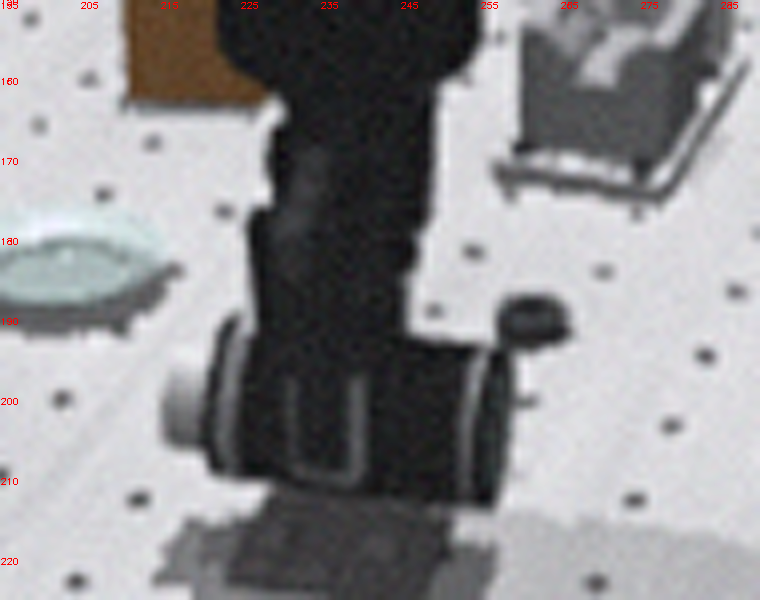

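Call:
servo_tool:
  increments:
    - {"x": 0,"y": 0,"z": 0.4,"ax": 0,"ay": 0,"az": 0,"claw": 0.7}
    - {"x": 0,"y": 0,"z": 0.8,"ax": 0,"ay": 0,"az": 0,"claw": 0.7}
    - {"x": 0,"y": 0,"z": 1,"ax": 0,"ay": 0,"az": 0,"claw": 0.7}
    - {"x": 0,"y": 0,"z": 1,"ax": 0,"ay": 0,"az": 0,"claw": 0.7}
    - {"x": 0,"y": -0.3,"z": 0.8,"ax": 0,"ay": 0,"az": -0.3,"claw": 0.7}

```text
clock: 6.35
tcp_pos: [0.577, 0.0489, 0.1604]
orientation: [0.001, -0.024, 1.0, 0.0]
wrist_force: [0.6, 1.0, -1.9]
finger_gap: 0.0485
```

Call:
servo_tool:
  increments:
    - {"x": 0,"y": -0.6,"z": 0.1,"ax": 0,"ay": 0,"az": -0.6,"claw": 0.7}
    - {"x": 0,"y": -0.6,"z": 0,"ax": 0,"ay": 0,"az": -0.6,"claw": 0.7}
    - {"x": 0,"y": -0.6,"z": 0,"ax": 0,"ay": 0,"az": -0.6,"claw": 0.7}
    - {"x": 0,"y": -0.6,"z": 0,"ax": 0,"ay": 0,"az": -0.6,"claw": 0.7}
    - {"x": 0,"y": -0.6,"z": 0,"ax": 0,"ay": 0,"az": -0.6,"claw": 0.7}

```text
clock: 6.85
tcp_pos: [0.5767, -0.0273, 0.1615]
orientation: [0.0, 0.186, 0.982, -0.0]
wrist_force: [-0.2, 0.7, -2.4]
finger_gap: 0.0485
```

Call:
servo_tool:
  increments:
    - {"x": 0,"y": -0.6,"z": 0,"ax": 0,"ay": 0,"az": -0.6,"claw": 0.7}
    - {"x": 0,"y": -0.6,"z": 0,"ax": 0,"ay": 0,"az": -0.6,"claw": 0.7}
    - {"x": 0,"y": -0.6,"z": 0,"ax": 0,"ay": 0,"az": -0.6,"claw": 0.7}
    - {"x": 0,"y": -0.6,"z": 0,"ax": 0,"ay": 0,"az": -0.6,"claw": 0.7}
    - {"x": 0,"y": -0.6,"z": 0,"ax": 0,"ay": 0,"az": -0.6,"claw": 0.7}

```text
clock: 7.35
tcp_pos: [0.5767, -0.1023, 0.1614]
orientation: [0.0, 0.387, 0.922, 0.0]
wrist_force: [0.1, 0.5, -3.1]
finger_gap: 0.0482
```

Call:
servo_tool:
  increments:
    - {"x": 0,"y": -0.6,"z": 0,"ax": 0,"ay": 0,"az": -0.6,"claw": 0.7}
    - {"x": 0,"y": -0.6,"z": 0,"ax": 0,"ay": 0,"az": -0.6,"claw": 0.7}
    - {"x": 0,"y": -0.6,"z": 0,"ax": 0,"ay": 0,"az": -0.6,"claw": 0.7}
    - {"x": 0,"y": -0.6,"z": 0,"ax": 0,"ay": 0,"az": -0.6,"claw": 0.7}
    - {"x": 0,"y": -0.6,"z": 0,"ax": 0,"ay": 0,"az": -0.6,"claw": 0.7}

```text
clock: 7.85
tcp_pos: [0.5767, -0.1773, 0.1614]
orientation: [0.0, 0.57, 0.822, 0.0]
wrist_force: [0.1, -0.3, -2.1]
finger_gap: 0.0486
```

Call:
servo_tool:
  increments:
    - {"x": 0,"y": -0.6,"z": 0,"ax": 0,"ay": 0,"az": -0.6,"claw": 0.7}
    - {"x": 0,"y": -0.6,"z": 0,"ax": 0,"ay": 0,"az": -0.6,"claw": 0.7}
    - {"x": 0,"y": -0.6,"z": 0,"ax": 0,"ay": 0,"az": -0.6,"claw": 0.7}
    - {"x": 0,"y": -0.6,"z": 0,"ax": 0,"ay": 0,"az": -0.6,"claw": 0.7}
    - {"x": 0,"y": -0.3,"z": 0,"ax": 0,"ay": 0,"az": -0.3,"claw": 0.7}

```text
clock: 8.35
tcp_pos: [0.5767, -0.2455, 0.1613]
orientation: [0.0, 0.714, 0.7, -0.0]
wrist_force: [0.1, 0.2, -2.2]
finger_gap: 0.0484
```

Call:
servo_tool:
  increments:
    - {"x": 0,"y": -0.3,"z": -0.3,"ax": 0,"ay": 0,"az": 0,"claw": 0.7}
    - {"x": -0.03,"y": -0.26,"z": -0.6,"ax": 0,"ay": 0,"az": 0,"claw": 0.7}
    - {"x": 0,"y": 0,"z": -0.6,"ax": 0,"ay": 0,"az": 0,"claw": 0.7}
    - {"x": 0,"y": 0,"z": -0.3,"ax": 0,"ay": 0,"az": 0,"claw": 0.7}
    - {"x": 0,"y": 0,"z": 0,"ax": 0,"ay": 0,"az": 0,"claw": 0.7}

```text
clock: 8.85
tcp_pos: [0.575, -0.2574, 0.1142]
orientation: [-0.002, 0.712, 0.702, -0.0]
wrist_force: [0.2, -0.4, -2.7]
finger_gap: 0.0482
```

```bash
python3 pic.py side 235 105 75 75 8 s4; python3 pic.py top 330 150 95 70 8 t4
```

```text
clock 8.9
tcp_pos [ 0.5756 -0.2577  0.1153]
orientation [-7.000e-04  7.123e-01  7.019e-01 -2.000e-04]
wrist_force [-0.0421  0.6609 -1.8262]
ft_torque [-0.0104 -0.016  -0.0232]
finger_gap 0.0482
clock 8.95
tcp_pos [ 0.5761 -0.258   0.116 ]
orientation [-0.      0.7123  0.7019  0.    ]
wrist_force [-0.1162 -0.6068 -2.7702]
ft_torque [ 0.0297 -0.0002 -0.0021]
finger_gap 0.0483
```

View pics/s4.png

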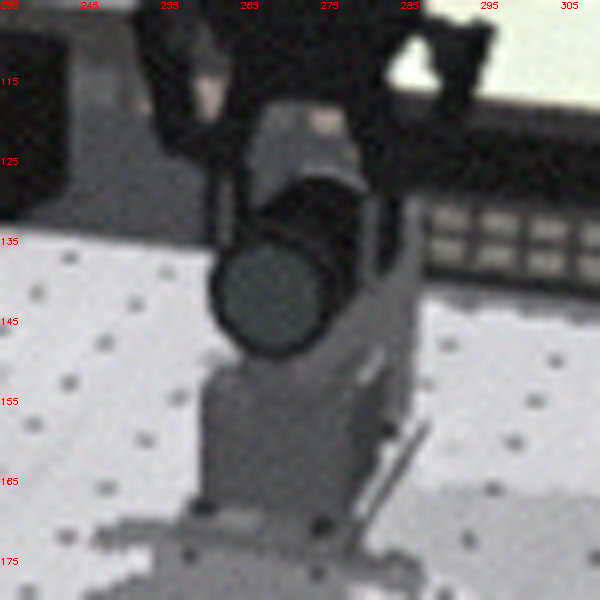

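View pics/t4.png

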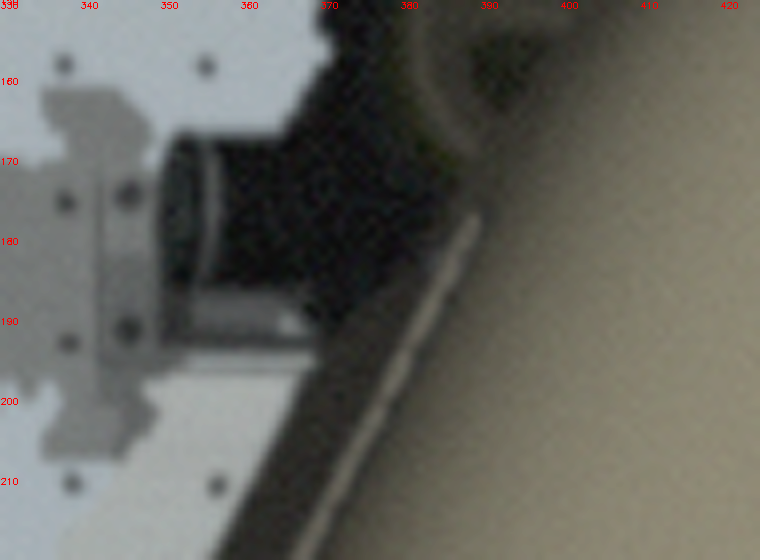

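Run:
```python
from h import *
np.set_printoptions(precision=4,suppress=True)
gs=cv2.cvtColor(cv2.imread("pics/s4_raw.png"),6); gt=cv2.cvtColor(cv2.imread("pics/t4_raw.png"),6)
# rear glass disc in the side view: bright-ish disc inside dark rim
for th in (45,50,55):
    m=((gs>th-15)&(gs<90)).astype(np.uint8); m[:, :250]=0
print(gs[141,255:285]); print(gs[126:156,267]); 
print(gt[176,340:365]);print(gt[160:192,358])
print(gt[168:186:3,344:360])
c=(267.5,141.0)
for z in(.107,.109,.111):
    print(z,onz("side",c,z))
F=np.array([.5758,-.2588,0]);x=np.array([-.021,-1,0]);y=np.array([1,-.021,0])
for z in(.107,.109,.111):
  P=F+np.array([0,0,z])+x*(-.045); print("rear centre pred side",proj("side",P),"top rim: L",proj("top",P+[.025,0,0]),proj("top",P-[.025,0,0]),"top",proj("top",P+[0,0,.025]),"bot",proj("top",P-[0,0,.025]))
```

```text
[153 154 150 154 152 127  34  28  44  44  45  47  45  42  48  46  43  43
  53  36  27  20  28  20  35  55  54  64  69  68]
[52 52 52 52 44 18 26 25 23 30 46 47 45 49 45 45 42 42 46 46 47 40 30 36
 56 58 55 56 56 52]
[84 79 71 80 80 70 69 75 76 56 34 20 36 34 26 41 57 46 26 18 11 14 13 18
 16]
[125 125 126 123 123 113  86  45  14  12  14  18  23  25  24  21  26  24
  16  13  20  17  16  17  12  25  40  52  60  60  54  46]
[[ 84  85  84  87 101 109  92  55  27  20  28  43  38  18  14  19]
 [ 87  84  82  85  91  85  51  32  30  23  23  38  56  38  18  15]
 [ 62  45  45  54  67  59  40  32  30  31  18  36  54  40  24  22]
 [ 84  83  81  83  78  55  31  33  33  35  28  38  56  38  24  11]
 [ 86  81  84  85  77  58  34  26  21  18  21  39  44  29  20  15]
 [ 70  71  70  69  67  58  36  26  15  16  27  41  30  20  17  14]]
0.107 [ 0.5793 -0.2168  0.107 ]
0.109 [ 0.578  -0.2117  0.109 ]
0.111 [ 0.5767 -0.2066  0.111 ]
rear centre pred side [268.0478 141.4456] top rim: L [351.6049 166.1452] [352.1327 185.5816] top [354.2844 173.8202] bot [349.5802 177.717 ]
rear centre pred side [268.0733 140.8143] top rim: L [351.7919 165.9686] [352.3226 185.4463] top [354.4836 173.6552] bot [349.7587 177.5691]
rear centre pred side [268.099  140.1818] top rim: L [351.9798 165.7913] [352.5133 185.3105] top [354.6837 173.4894] bot [349.938  177.4206]
```

The barrel hangs over the groove within about 1 mm of the aim: rear-disc centre at side (267.5,141), and top edges at rows 166.3 and 185.3 against the predicted 166.0 and 185.4. Lowering it.

Call:
servo_tool:
  increments:
    - {"x": 0,"y": 0,"z": -0.4,"ax": 0,"ay": 0,"az": 0,"claw": 0.7}
    - {"x": 0,"y": 0,"z": -0.4,"ax": 0,"ay": 0,"az": 0,"claw": 0.7}
    - {"x": 0,"y": 0,"z": -0.3,"ax": 0,"ay": 0,"az": 0,"claw": 0.7}
    - {"x": 0,"y": 0,"z": 0,"ax": 0,"ay": 0,"az": 0,"claw": 0.7}
    - {"x": 0,"y": 0,"z": 0,"ax": 0,"ay": 0,"az": 0,"claw": 0.7}

```text
clock: 9.45
tcp_pos: [0.5758, -0.258, 0.0879]
orientation: [-0.0, 0.713, 0.702, -0.0]
wrist_force: [-0.4, -0.7, -3.2]
finger_gap: 0.0484
```

Call:
servo_tool:
  increments:
    - {"x": 0,"y": 0,"z": -0.04,"ax": 0,"ay": 0,"az": 0,"claw": 0.7}
    - {"x": 0,"y": 0,"z": -0.04,"ax": 0,"ay": 0,"az": 0,"claw": 0.7}
    - {"x": 0,"y": 0,"z": 0,"ax": 0,"ay": 0,"az": 0,"claw": 0.7}

```text
clock: 9.75
tcp_pos: [0.5761, -0.2583, 0.0865]
orientation: [0.0, 0.713, 0.702, 0.0]
wrist_force: [1.0, -0.6, -2.8]
finger_gap: 0.0483
```

Call:
servo_tool:
  increments:
    - {"x": 0,"y": 0,"z": -0.04,"ax": 0,"ay": 0,"az": 0,"claw": 0.7}
    - {"x": 0,"y": 0,"z": 0,"ax": 0,"ay": 0,"az": 0,"claw": 0.7}
    - {"x": 0,"y": 0,"z": -0.04,"ax": 0,"ay": 0,"az": 0,"claw": 0.7}
    - {"x": 0,"y": 0,"z": 0,"ax": 0,"ay": 0,"az": 0,"claw": 0.7}

```text
clock: 10.15
tcp_pos: [0.5759, -0.2581, 0.0841]
orientation: [-0.0, 0.713, 0.702, 0.0]
wrist_force: [-0.4, -0.1, -1.6]
finger_gap: 0.0488
```

Call:
servo_tool:
  increments:
    - {"x": 0,"y": 0,"z": -0.04,"ax": 0,"ay": 0,"az": 0,"claw": 0.7}
    - {"x": 0,"y": 0,"z": 0,"ax": 0,"ay": 0,"az": 0,"claw": 0.7}

```text
clock: 10.35
tcp_pos: [0.5759, -0.2582, 0.0832]
orientation: [-0.0, 0.713, 0.702, -0.0]
wrist_force: [0.6, 0.6, -1.8]
finger_gap: 0.0482
```

Call:
servo_tool:
  increments:
    - {"x": 0,"y": 0,"z": -0.03,"ax": 0,"ay": 0,"az": 0,"claw": 0.7}
    - {"x": 0,"y": 0,"z": 0,"ax": 0,"ay": 0,"az": 0,"claw": 0.7}
    - {"x": 0,"y": 0,"z": 0,"ax": 0,"ay": 0,"az": 0,"claw": 0.7}

```text
clock: 10.65
tcp_pos: [0.576, -0.2582, 0.083]
orientation: [0.0, 0.713, 0.702, 0.0]
wrist_force: [-1.9, 0.5, 1.3]
finger_gap: 0.0484
```

Call:
servo_tool:
  increments:
    - {"x": 0,"y": 0,"z": -0.03,"ax": 0,"ay": 0,"az": 0,"claw": 0.7}
    - {"x": 0,"y": 0,"z": 0,"ax": 0,"ay": 0,"az": 0,"claw": 0.7}
    - {"x": 0,"y": 0,"z": 0,"ax": 0,"ay": 0,"az": 0,"claw": 0.7}

```text
clock: 10.95
tcp_pos: [0.5761, -0.2582, 0.0829]
orientation: [0.0, 0.713, 0.702, 0.0]
wrist_force: [-3.5, 1.7, 5.6]
finger_gap: 0.0489
```

Call:
servo_tool:
  increments:
    - {"x": -0.02,"y": 0,"z": 0,"ax": 0,"ay": 0,"az": 0,"claw": 0.7}
    - {"x": 0,"y": 0,"z": 0,"ax": 0,"ay": 0,"az": 0,"claw": 0.7}
    - {"x": 0,"y": 0,"z": 0,"ax": 0,"ay": 0,"az": 0,"claw": 0.7}

```text
clock: 11.25
tcp_pos: [0.576, -0.2582, 0.0829]
orientation: [0.001, 0.713, 0.702, 0.0]
wrist_force: [-1.0, 1.4, 7.2]
finger_gap: 0.0484
```

```bash
python3 -c "
from h import *
s=env.get_state()
for q in('clock','tcp_pos','wrist_force','ft_torque'):print(q,np.round(s[q],4))"
```

```text
clock 11.25
tcp_pos [ 0.576  -0.2582  0.0829]
wrist_force [-1.0299  1.3589  7.1783]
ft_torque [ 0.3758  0.3096 -0.1387]
```

Call:
servo_tool:
  increments:
    - {"x": -0.01,"y": 0,"z": 0,"ax": 0,"ay": 0,"az": -0.05,"claw": 0.7}
    - {"x": 0,"y": 0,"z": 0,"ax": 0,"ay": 0,"az": 0,"claw": 0.7}
    - {"x": 0,"y": 0,"z": 0,"ax": 0,"ay": 0,"az": 0,"claw": 0.7}

```text
clock: 11.55
tcp_pos: [0.5759, -0.2584, 0.0827]
orientation: [0.001, 0.715, 0.699, 0.0]
wrist_force: [-1.0, 2.0, 5.5]
finger_gap: 0.0485
```

```bash
cat > st.py <<'E'
from h import *
s=env.get_state()
for q in('clock','tcp_pos','orientation','wrist_force','ft_torque'):print(q,np.round(s[q],4))
E
python3 st.py
```

```text
clock 11.55
tcp_pos [ 0.5759 -0.2584  0.0827]
orientation [8.000e-04 7.150e-01 6.991e-01 4.000e-04]
wrist_force [-1.001   1.9516  5.4769]
ft_torque [ 0.3042  0.1883 -0.0762]
```

Call:
servo_tool:
  increments:
    - {"x": 0,"y": 0,"z": 0,"ax": 0.05,"ay": 0,"az": 0,"claw": 0.7}
    - {"x": 0,"y": 0,"z": 0,"ax": 0,"ay": 0,"az": 0,"claw": 0.7}
    - {"x": 0,"y": 0,"z": 0,"ax": 0,"ay": 0,"az": 0,"claw": 0.7}

```text
clock: 11.85
tcp_pos: [0.5759, -0.2584, 0.0827]
orientation: [-0.002, 0.715, 0.699, 0.003]
wrist_force: [-1.7, 2.1, 5.9]
finger_gap: 0.0482
```

```bash
python3 st.py
```

```text
clock 11.85
tcp_pos [ 0.5759 -0.2584  0.0827]
orientation [-0.0017  0.7151  0.699   0.0028]
wrist_force [-1.672   2.1438  5.9014]
ft_torque [ 0.3082  0.2385 -0.1079]
```

Call:
servo_tool:
  increments:
    - {"x": -0.02,"y": 0.01,"z": -0.02,"ax": -0.04,"ay": 0,"az": -0.03,"claw": 0.7}
    - {"x": 0,"y": 0,"z": 0,"ax": 0,"ay": 0,"az": 0,"claw": 0.7}
    - {"x": 0,"y": 0,"z": 0,"ax": 0,"ay": 0,"az": 0,"claw": 0.7}

```text
clock: 12.15
tcp_pos: [0.5759, -0.2584, 0.0826]
orientation: [0.001, 0.716, 0.698, 0.001]
wrist_force: [-0.9, 2.0, 7.3]
finger_gap: 0.0484
```

```bash
python3 st.py
```

```text
clock 12.15
tcp_pos [ 0.5759 -0.2584  0.0826]
orientation [0.0009 0.7165 0.6976 0.001 ]
wrist_force [-0.9471  2.0199  7.2567]
ft_torque [ 0.2665  0.188  -0.0439]
```

Call:
servo_tool:
  increments:
    - {"x": -0.02,"y": 0.02,"z": -0.04,"ax": 0,"ay": 0,"az": -0.02,"claw": 0.7}
    - {"x": 0,"y": 0,"z": 0,"ax": 0,"ay": 0,"az": 0,"claw": 0.7}
    - {"x": 0,"y": 0,"z": 0,"ax": 0,"ay": 0,"az": 0,"claw": 0.7}

```text
clock: 12.45
tcp_pos: [0.5759, -0.2584, 0.0825]
orientation: [0.002, 0.717, 0.697, 0.001]
wrist_force: [-0.2, 1.7, 11.1]
finger_gap: 0.0485
```

```bash
python3 st.py;python3 pic.py side 235 105 75 75 8 s5; python3 pic.py top 330 150 95 70 8 t5
```

```text
clock 12.45
tcp_pos [ 0.5759 -0.2584  0.0825]
orientation [0.0018 0.7174 0.6967 0.0011]
wrist_force [-0.18    1.6547 11.1412]
ft_torque [0.2547 0.2822 0.1073]
clock 12.5
tcp_pos [ 0.5759 -0.2584  0.0826]
orientation [0.0018 0.7174 0.6967 0.0011]
wrist_force [-0.9459  1.9341 10.091 ]
ft_torque [0.2363 0.3227 0.0182]
finger_gap 0.0484
clock 12.55
tcp_pos [ 0.5759 -0.2584  0.0826]
orientation [0.0018 0.7173 0.6967 0.0011]
wrist_force [-1.0605  0.9185 11.2366]
ft_torque [0.2225 0.2688 0.0685]
finger_gap 0.0482
```

View pics/s5.png

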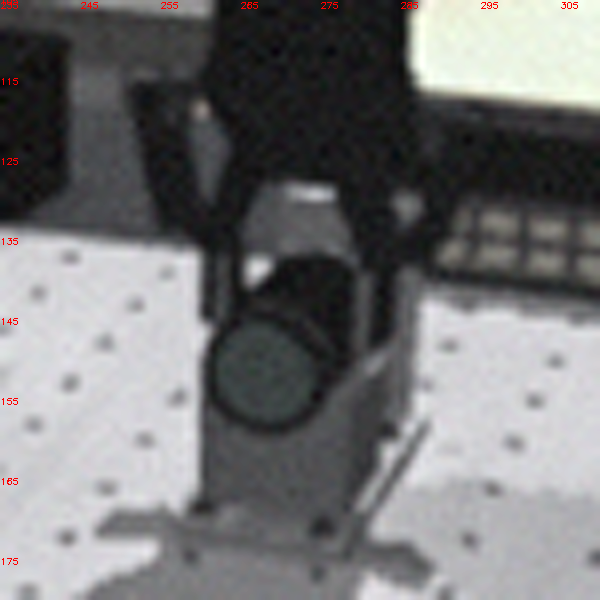

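View pics/t5.png

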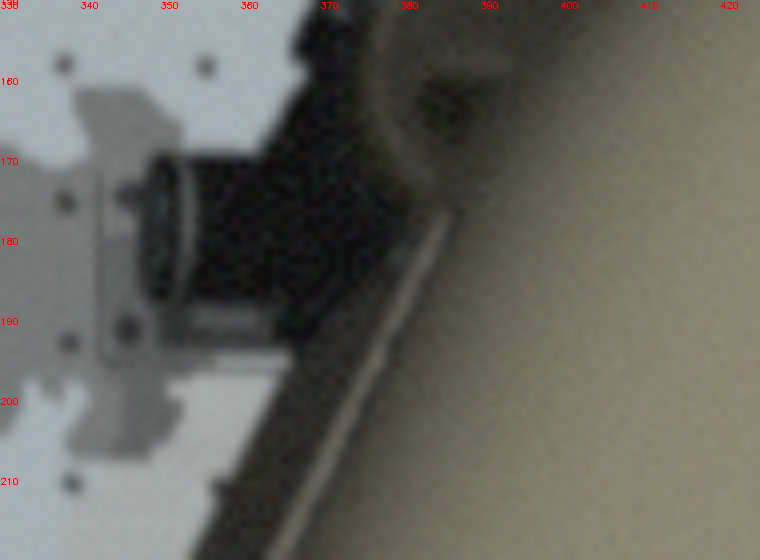

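Run:
```python
from h import *
np.set_printoptions(precision=3,suppress=True)
gt=cv2.cvtColor(cv2.imread("pics/t5_raw.png"),6);g0=cv2.cvtColor(cv2.imread("pics/top0_raw.png"),6)
print(gt[170:188:3,340:358]);print(gt[163:195,357])
F=np.array([.5758,-.2588,.075]);x=np.array([-.021,-1,0])
for s in(-.002,0,.002):
  P=F+x*(s-.045); print(s,"side",proj("side",P),"top R/L",proj("top",P+[.025,0,0]),proj("top",P-[.025,0,0]),"toprim",proj("top",P+[0,0,.025]),"bot",proj("top",P-[0,0,.025]))
  print("  block rear shoulder corner z60",proj("top",F+x*-.03+[.0305,0,-.015]),proj("top",F+x*-.03+[-.0305,0,-.015]))
```

```text
[[91 86 84 84 88 84 85 78 58 33 18 29 44 40 25 20 16 21]
 [86 82 72 79 69 55 45 43 32 29 25 21 39 53 37 21 17 13]
 [84 80 72 83 76 70 57 44 32 32 37 24 39 58 46 23 21 17]
 [87 81 70 76 74 71 67 44 28 29 28 23 34 56 38 23 19 22]
 [84 79 69 69 69 69 61 40 30 35 27 25 37 42 30 18 10 11]
 [83 81 66 71 69 69 64 47 35 27 23 25 34 25 15 16 14 16]]
[123 125 125 122 118  94  53  21  16  18  13  12  22  17  20  11  22  17
  13  11  12  17  16  15  24  42  54  54  48  43  55  81]
-0.002 side [267.459 151.638] top R/L [347.95  168.848] [348.429 187.644] toprim [350.421 176.34 ] bot [346.071 179.978]
  block rear shoulder corner z60 [353.062 168.225] [353.689 190.828]
0 side [267.644 151.4  ] top R/L [348.719 168.869] [349.205 187.667] toprim [351.215 176.363] bot [346.824 180.   ]
  block rear shoulder corner z60 [353.062 168.225] [353.689 190.828]
0.002 side [267.828 151.164] top R/L [349.489 168.891] [349.981 187.691] toprim [352.009 176.386] bot [347.577 180.022]
  block rear shoulder corner z60 [353.062 168.225] [353.689 190.828]
```

Seated and centred: the rear rim is at top column 346.7 (predicted 346.8), side edges at rows 168.9 and 187.3, and the side disc at (267,151). Now pressing up to 15 N.

Call:
servo_tool:
  increments:
    - {"x": -0.01,"y": 0.01,"z": -0.02,"ax": 0,"ay": 0,"az": 0,"claw": 0.7}
    - {"x": 0,"y": 0,"z": -0.02,"ax": 0,"ay": 0,"az": 0,"claw": 0.7}
    - {"x": 0,"y": 0,"z": 0,"ax": 0,"ay": 0,"az": 0,"claw": 0.7}
    - {"x": 0,"y": 0,"z": 0,"ax": 0,"ay": 0,"az": 0,"claw": 0.7}

```text
clock: 12.95
tcp_pos: [0.5759, -0.2584, 0.0825]
orientation: [0.002, 0.717, 0.697, 0.001]
wrist_force: [-3.0, 1.9, 15.9]
finger_gap: 0.0484
```

```bash
python3 st.py
```

```text
clock 12.95
tcp_pos [ 0.5759 -0.2584  0.0825]
orientation [0.0024 0.7174 0.6967 0.0011]
wrist_force [-2.9522  1.9416 15.9094]
ft_torque [0.3087 0.6407 0.0738]
```

Call:
servo_tool:
  increments:
    - {"x": 0,"y": 0,"z": 0,"ax": 0,"ay": 0,"az": 0,"claw": 0.7}
    - {"x": 0,"y": 0,"z": 0,"ax": 0,"ay": 0,"az": 0,"claw": 0.7}

```text
clock: 13.15
tcp_pos: [0.5759, -0.2584, 0.0825]
orientation: [0.002, 0.717, 0.697, 0.001]
wrist_force: [-1.8, 1.6, 15.1]
finger_gap: 0.0483
```

```bash
python3 st.py
```

```text
clock 13.15
tcp_pos [ 0.5759 -0.2584  0.0825]
orientation [0.0024 0.7174 0.6967 0.0011]
wrist_force [-1.8425  1.6109 15.0753]
ft_torque [0.3219 0.5935 0.0036]
```

Fz is on target. The leftover roll moment (My ≈ 0.6) and the −0.3° tool tilt suggest the faces aren't loaded equally, so I'll relieve that.

Call:
servo_tool:
  increments:
    - {"x": -0.01,"y": 0,"z": 0,"ax": 0,"ay": 0.03,"az": 0,"claw": 0.7}
    - {"x": 0,"y": 0,"z": 0,"ax": 0,"ay": 0,"az": 0,"claw": 0.7}
    - {"x": 0,"y": 0,"z": 0,"ax": 0,"ay": 0,"az": 0,"claw": 0.7}

```text
clock: 13.45
tcp_pos: [0.5759, -0.2584, 0.0825]
orientation: [0.001, 0.717, 0.697, -0.0]
wrist_force: [-1.1, 2.1, 14.4]
finger_gap: 0.0482
```

```bash
python3 st.py
```

```text
clock 13.45
tcp_pos [ 0.5759 -0.2584  0.0825]
orientation [ 1.100e-03  7.173e-01  6.967e-01 -1.000e-04]
wrist_force [-1.0944  2.1046 14.382 ]
ft_torque [0.298  0.284  0.0022]
```

Call:
servo_tool:
  increments:
    - {"x": -0.01,"y": 0.02,"z": -0.01,"ax": 0,"ay": 0.03,"az": 0,"claw": 0.7}
    - {"x": 0,"y": 0,"z": 0,"ax": 0,"ay": 0,"az": 0,"claw": 0.7}
    - {"x": 0,"y": 0,"z": 0,"ax": 0,"ay": 0,"az": 0,"claw": 0.7}

```text
clock: 13.75
tcp_pos: [0.576, -0.2583, 0.0825]
orientation: [0.0, 0.717, 0.697, -0.002]
wrist_force: [-1.3, 1.1, 15.4]
finger_gap: 0.0486
```

```bash
python3 st.py
```

```text
clock 13.75
tcp_pos [ 0.576  -0.2583  0.0825]
orientation [ 2.000e-04  7.174e-01  6.966e-01 -1.700e-03]
wrist_force [-1.3441  1.1104 15.3833]
ft_torque [0.0971 0.1142 0.0097]
```

Call:
servo_tool:
  increments:
    - {"x": -0.01,"y": 0.01,"z": 0,"ax": 0,"ay": 0,"az": 0,"claw": 0.7}
    - {"x": 0,"y": 0,"z": 0,"ax": 0,"ay": 0,"az": 0,"claw": 0.7}
    - {"x": 0,"y": 0,"z": 0,"ax": 0,"ay": 0,"az": 0,"claw": 0.7}
    - {"x": 0,"y": 0,"z": 0,"ax": 0,"ay": 0,"az": 0,"claw": 0.7}

```text
clock: 14.15
tcp_pos: [0.576, -0.2583, 0.0825]
orientation: [0.001, 0.717, 0.697, -0.002]
wrist_force: [-1.0, -0.6, 14.9]
finger_gap: 0.0487
```

Run:
```python
from h import *
f=[];t=[]
for i in range(8):
    im=env.read_camera("side" if i%2 else "top");s=env.get_state();f.append(s["wrist_force"]);t.append(s["ft_torque"])
    if i>5: cv2.imwrite(f"pics/fin{i}.png",cv2.resize(im[:,:,::-1],(800,600)))
print(np.mean(f,0).round(2),np.std(f,0).round(2),np.mean(t,0).round(3),s["tcp_pos"],s["clock"],s["finger_gap"])
```

```text
[-1.   -0.05 14.19] [0.5  0.39 0.33] [-0.01  -0.005  0.034] [ 0.57595135 -0.2583093   0.08252042] 14.55 0.04861967341076028
```

View pics/fin7.png

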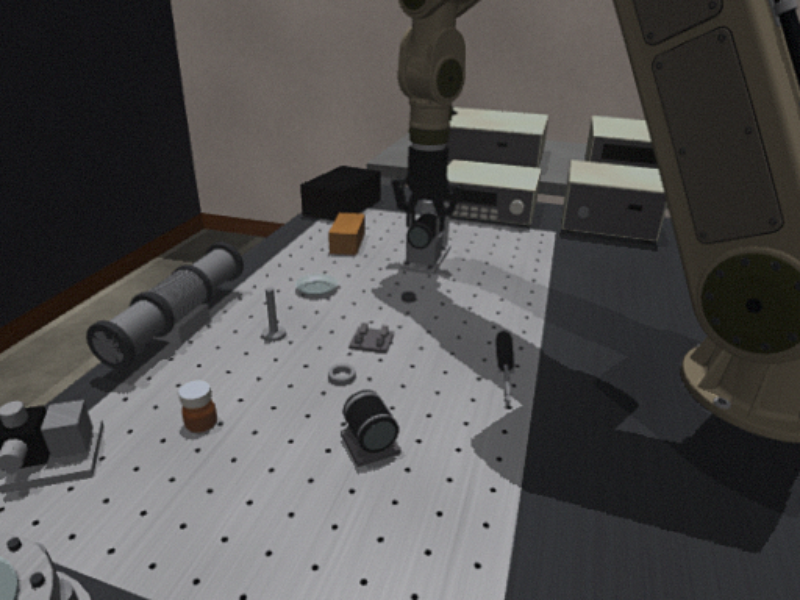

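View pics/fin6.png

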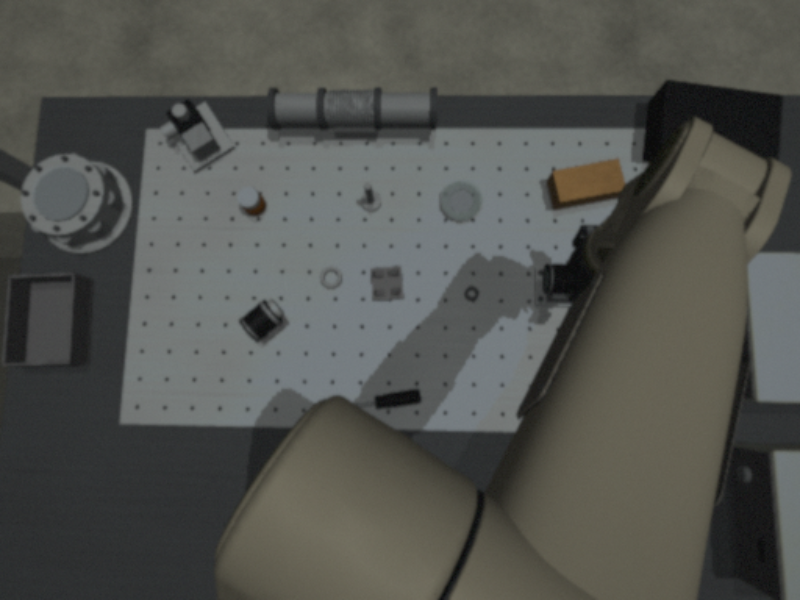

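In both views nothing else has moved: short barrel at (370,420) in the side view, rings, dish, post and jar where they were. The forces are balanced, so one last small nudge.

Call:
servo_tool:
  increments:
    - {"x": -0.01,"y": 0,"z": -0.01,"ax": 0,"ay": 0,"az": 0,"claw": 0.7}
    - {"x": 0,"y": 0,"z": 0,"ax": 0,"ay": 0,"az": 0,"claw": 0.7}
    - {"x": 0,"y": 0,"z": 0,"ax": 0,"ay": 0,"az": 0,"claw": 0.7}
    - {"x": 0,"y": 0,"z": 0,"ax": 0,"ay": 0,"az": 0,"claw": 0.7}
    - {"x": 0,"y": 0,"z": 0,"ax": 0,"ay": 0,"az": 0,"claw": 0.7}

```text
clock: 15.05
tcp_pos: [0.576, -0.2583, 0.0825]
orientation: [0.001, 0.717, 0.697, -0.001]
wrist_force: [-0.5, 0.3, 15.0]
finger_gap: 0.0484
```

Run:
```python
from h import *
f=[];t=[]
for i in range(8):
    env.read_camera("side");s=env.get_state();f.append(s["wrist_force"]);t.append(s["ft_torque"])
m=np.mean(f,0);print(m.round(2),np.std(f,0).round(2),np.mean(t,0).round(3),s["tcp_pos"],s["clock"])
if abs(m[2]-15)<1.5 and abs(m[0])<1.5: print(env.hand_in())
```

```text
[-0.7   0.34 15.08] [0.36 0.57 0.45] [ 0.071 -0.026  0.05 ] [ 0.57597499 -0.258341    0.08253955] 15.45
the job is handed in; nothing more can be done
None
```

I lifted the long barrel out of its cradle and laid it in the V-groove with its nose towards the aperture plate. I handed the job in at 15.5 s, with the barrel still gripped and pressed down.

- **Press:** over the last 0.4 s the downward force averaged 15.1 N. Sideways force across the groove was −0.7 N, along it 0.3 N, and moments were under 0.1 N m, so both faces should carry nearly equal load.
- **Correction made:** at first 15 N the sideways force was about −2 N and the roll moment 0.6 N m. I removed most of that with small shifts and a half-degree roll of the tool.
- **Centring:** the barrel's origin is about 1 mm or less from the block's middle, going by the rear rim in the top view (column 346.7, predicted 346.8). The V-block's own position along the groove varied by about 2–3 mm between features; I used the block's edges, so that uncertainty remains. I read "centred" as the barrel's origin over the block's middle.
- **Surroundings:** in the last pictures, the short barrel, rings, dish, post and jar looked unmoved. The screwdriver was unmoved in the side view, and the arm hid it only partly from above.

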